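Load the drying rack and set the booth fan

ROBOT

A 7-joint arm with a two-finger parallel gripper is mounted at the origin on the work surface. World frame = base frame: x ahead of the robot, y to its left, z up, the work surface at z = 0. Lengths are in m, angles in rad, forces in N, time in s.
With the tool pointing down it reaches from about 0.425 to 0.925 m from the base axis. Payload 6.8 kg.
Tool frame: the origin (TCP) lies midway between the tips of the shut fingers; the grasp point (between the pads) lies 19 mm behind it (bot.hold_point_z is the distance from the TCP to the grasp point, in m); z points along the fingers, y is the line along which they close (so a half turn about z gives the same grasp; the last joint's range is limited). The gripper opens to 85 mm and grips with 20 to 120 N. Pads are 22 mm wide; open, the fingers measure 114 mm over their backs; the gripper's body (76 mm by 85 mm) begins 54 mm behind the grasp point. The pads swing forward as they close: fully open they stand 13 mm farther back than shut.
Start: joints at [1.048, 0.477, 0.022, 1.555, -0.011, 1.109, -0.083], TCP at [0.272, -0.618, 0.208] pointing down, gripper open.
Joint ranges: [-2.96, 2.96], [-0.34, 2.1], [-1.41, 1.46], [0.24, 2.44], [-1.37, 4.51], [0.17, 1.92], [-2.96, 2.96]. Speed limits (rad/s): [2.39, 2.39, 3.14, 3.14, 3.14, 3.14, 3.14].

INTERFACE

Orientations are given as a unit quaternion [w, x, y, z].
In Python, from station import bot gives the robot as it stands. The module is installed in compiled form; this text tells all that it offers.
- The arm moves only by the tool step_arm, never from a script. Its argument "increments" is a list that holds one entry, the list of rows, each a list of 7 numbers: the opening, from -1 (shut) to 1 (fully open), then the shift along the tool's x, y, z in mm, then the turn, a rotation vector about the tool's x, y, z in degrees. In form: [[[grip, x, y, z, ax, ay, az], ...]]. A call has 1 to 10 rows; each row is the pose to reach, as a shift and turn from the pose commanded when the call began, along the tool's axes at that moment; what a row does not reach only later rows make up. A row lasts 1/12 s, in which the tool goes at most 41.7 mm and 7.16 degrees, less where a joint would pass 70% of its speed; a pose out of reach is approached as far as the arm can. A call with a gripper value outside its range is refused whole. The fingers move at their own pace and stop on an object; "force" is the grip in N (left out, the last holds). Time passes only in rows, so rows that repeat a pose let the fingers close. It gives the time, the measured TCP pose, the force, the opening and the grip force at its end, in the units of the state.
- bot.get_obs(): the state, without advancing time (a new reading comes with each control period).
- bot.read_camera(name): name is "side" or "top"; returns a dict with "image" (384x512x3 uint8, red, green, blue), "camera_matrix" (3x3 intrinsics, pixels), "dist" ([k1, k2, p1, p2, k3] as OpenCV has them; the pictures are not rectified), "R" (3x3) and "t" (3): a world point X has camera coordinates R X + t. Camera axes: x right, y down, z forward; pixel columns grow to the right and rows downward; lengths in m; the calibration is good to about 2 mm. A picture is of the moment at which its call begins. There is no depth.
- bot.hand_in(): hands the job in; it is judged then, once.
The state is a dict: "t": time; "q": joint angles; "joint_vel": joint speeds; "joint_torque": joint torques, N m; "eef_pos": TCP position; "tool_rot": TCP orientation; "contact_force": force on the tool from outside, world axes, zero at the start; "torque": the same for the moment, N m; "gripper_width": opening from 0.0 (shut) to 1.0 (fully open); "grasp_force": force on a finger pad.
Only numpy, scipy, OpenCV 4.12 (cv2) and the standard library are available. Lean on these libraries where they do the work, as an engineer would, in place of code of your own. Each camera call takes 0.05 s, during which the arm holds its last target. There are 200 camera calls.

TASK

Get the freshly primed tank models drying. First switch off the booth fan, which is still running, by pulling the toggle switch on the yellow control box over towards the robot; then set every tank model that is on the desk or the turntable astride one of the three narrow beams of the drying rack, one to a beam and centred along it, so that its belly rests on the beam and its tracks hang free on both sides (either way round), and turn both dials on the box until their pointers stand at the steel setting clips, in whichever order suits. Only when all that is done push the toggle over to on, away from the robot. Do not tip over the primer bottles.

Things in the scene. Friction and masses are not known exactly. Their poses are not given: they have to be found in the camera images.
- tank1: grey plastic tank model, 120 x 64 x 64 mm, 0.16 kg (None if absent). Origin: centre of the tracks' underside; x along the gun, z up. Tracks 14 mm wide, 34 high, with a 36 mm gap between; belly 22 mm above the origin. Deck top at z 40. Grip the turret block on it: x -46 to 22, 44 mm wide, z 40 to 64. Gun at z 53, out to x 68.
- tank2: grey plastic tank model, 120 x 64 x 64 mm, 0.16 kg (None if absent). Origin: centre of the tracks' underside; x along the gun, z up. Tracks 14 mm wide, 34 high, with a 36 mm gap between; belly 22 mm above the origin. Deck top at z 40. Grip the turret block on it: x -46 to 22, 44 mm wide, z 40 to 64. Gun at z 53, out to x 68.
- tank3: grey plastic tank model, 120 x 64 x 64 mm, 0.16 kg (None if absent). Origin: centre of the tracks' underside; x along the gun, z up. Tracks 14 mm wide, 34 high, with a 36 mm gap between; belly 22 mm above the origin. Deck top at z 40. Grip the turret block on it: x -46 to 22, 44 mm wide, z 40 to 64. Gun at z 53, out to x 68.
- beam1 (a point): centre of the top face of a narrow drying beam, 26 mm wide (point x), 100 mm long (point y), top 60 mm above the desk; the beams stand upright on a 12 mm thick board, 110 mm apart in a row along x (board 340 x 130 mm), nearest the robot
- beam2 (a point): centre of the top face of a narrow drying beam, 26 mm wide (point x), 100 mm long (point y), top 60 mm above the desk; the beams stand upright on a 12 mm thick board, 110 mm apart in a row along x (board 340 x 130 mm), the middle one
- beam3 (a point): centre of the top face of a narrow drying beam, 26 mm wide (point x), 100 mm long (point y), top 60 mm above the desk; the beams stand upright on a 12 mm thick board, 110 mm apart in a row along x (board 340 x 130 mm), farthest from the robot
- dial_a (a joint): angle of the black dial in the middle of the control box, rad, positive counter-clockwise from above, range -2.5 to 2.5; at 0 the pointer points along the box's +x (away from the robot)
- dial_a_grip (a point): on the dial's axis, half way up its grip bar, which is 14 mm wide, 52 mm long (along the pointer, the point's x axis) and 26 mm high, standing on a disc of radius 30 mm whose top is 13 mm below this point; this point is 67 mm above the desk
- dial_a_pointer (a point): the dial's white pointer tip carried on to the scale circle, 40 mm from the dial's axis; turns with the dial
- clip_a_mark (a point): the dark steel setting clip (12 x 6 x 8 mm) that sits on the white scale, 40 mm from the dial's axis; it marks the angle to which the pointer must be turned. It stays where it is
- dial_b (a joint): angle of the black dial in the far end of the control box, rad, positive counter-clockwise from above, range -2.5 to 2.5; at 0 the pointer points along the box's +x (away from the robot)
- dial_b_grip (a point): on the dial's axis, half way up its grip bar, which is 14 mm wide, 52 mm long (along the pointer, the point's x axis) and 26 mm high, standing on a disc of radius 30 mm whose top is 13 mm below this point; this point is 67 mm above the desk
- dial_b_pointer (a point): the dial's white pointer tip carried on to the scale circle, 40 mm from the dial's axis; turns with the dial
- clip_b_mark (a point): the dark steel setting clip (12 x 6 x 8 mm) that sits on the white scale, 40 mm from the dial's axis; it marks the angle to which the pointer must be turned. It stays where it is
- toggle (a joint): steel toggle lever at the near end of the control box, rad: 0 = off, leaning towards the box's -x (the robot); 1.0 = on, leaning to +x; it stays where it is left; on at the start
- toggle_tip (a point): tip of the toggle lever, which is 60 mm long
- console: fixed yellow plastic control box 340 x 130 x 40 mm, long side along its x, origin at the centre of its underside; holds the toggle at x = -115, dial a at x = -10 and dial b at x = +105 mm. It may stand left or right, the drying rack being on the other side
- turntable: fixed black turntable disc, 150 mm across, 20 mm high; origin at the centre of its underside; one tank model may start on it
- primer1: sealed primer bottle standing among the tank models, 44 mm across, 85 mm high; origin at the centre of its underside
- primer2: sealed primer bottle standing at the back of the desk, 44 mm across, 85 mm high; origin at the centre of its underside
There are look-alikes about, which are no part of the job. What is shaped like the primer1 but blue is not meant.

How it is judged:
By the outcome, as a careful person would: the job done as asked, in the order asked, and still so for the second after the job is handed in, with the robot touching nothing.
Of tank1, tank2, tank3 only 2 to 3 are there at a start; the rules pass over those that are not, and their reading is None.
At some moment in a run one of tank1, tank2, tank3 may be knocked a few centimetres aside while the robot is not near it.
Once in a run the grip may slacken for a moment while it holds something.
It also fails if it takes over 210 s, if anything falls off the work surface, if the arm or the gripper's body presses on something with over 40 N, if the wrist force passes 120 N, or if a joint passes its speed limit or range.

## Working session

There is one attempt and no reset: what is moved stays moved. The work goes in short steps, Python scripts to look and compute and a tool call to move; the robot and the scene stay as the last step left them, time stands still between calls to the robot, and variables do not carry over. Pictures are saved under pics/ and viewed, at most 14 in all, crops included, and the job is handed in when it is done.

Besides the shell and the picture viewer there is one more tool, called after "Emit:" as name(argument=value, ...), one argument or row to a line, values as JSON. step_arm: Moves the arm, as the interface text tells. Its arguments: {"type":"object","properties":{"increments":{"type":"array"},"force":{"type":"number"}},"required":["increments"]}

```bash
mkdir -p pics; ls; python3 - <<'E'
from station import bot
import cv2,pickle
o=bot.get_obs();print(o, bot.hold_point_z)
for n in("side","top"):
    c=bot.read_camera(n);pickle.dump(c,open(n+'.pkl','wb'))
    print(n,c['camera_matrix'],c['dist'],c['R'],c['t'])
    cv2.imwrite(f'pics/{n}0.png',cv2.resize(c['image'][...,::-1],(800,600),interpolation=cv2.INTER_CUBIC))
E
```

```text
pics
{'t': 0.0, 'q': array([ 1.04790212,  0.47781587,  0.02237132,  1.55648696, -0.01149915,
        1.1092958 , -0.08310359]), 'joint_vel': array([ 0.00029225, -0.00092059,  0.00031212, -0.00082132,  0.00079279,
        0.00012497, -0.0007676 ]), 'joint_torque': array([-2.12438777e-04, -5.96443534e+01,  1.60789009e+00, -2.81196696e+01,
        1.24652154e-02,  9.27776797e-03,  2.43896892e-05]), 'eef_pos': array([ 0.27172589, -0.61717778,  0.20740081]), 'tool_rot': array([-8.99341048e-04,  9.78570802e-01,  2.05908485e-01, -2.68897309e-04]), 'contact_force': array([-0.43765256, -0.1354203 , -0.53114835]), 'torque': array([ 0.04180221,  0.02694497, -0.06256584]), 'grasp_force': 0.0, 'gripper_width': 0.9981355125021177} 0.0187
side [[357.26209938   0.         256.19743643]
 [  0.         357.26209938 195.55059558]
 [  0.           0.           1.        ]] [-0.07748561  0.          0.          0.          0.        ] [[ 0.79548771 -0.60563282 -0.02020382]
 [-0.32514095 -0.39845658 -0.85762213]
 [ 0.51135376  0.68879695 -0.51388334]] [-0.45101643  0.25693964  0.60256465]
top [[384.89821757   0.         255.85503483]
 [  0.         384.89821757 185.85301388]
 [  0.           0.           1.        ]] [-0.09360374  0.          0.          0.          0.        ] [[ 0.01671326 -0.99976248 -0.01398775]
 [-0.98664007 -0.01422323 -0.16229314]
 [ 0.16205564  0.01651332 -0.98664344]] [-0.01489519  0.56940996  0.92147888]
```

View pics/top0.png

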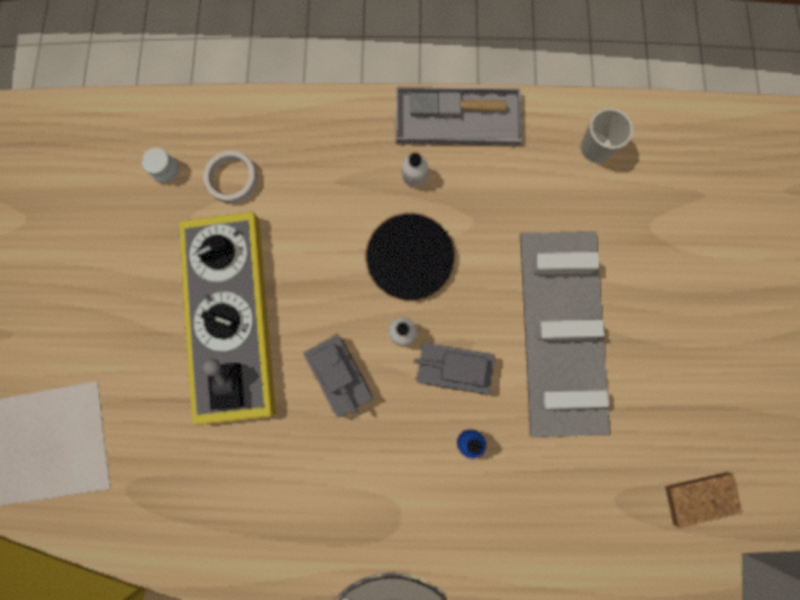

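View pics/side0.png

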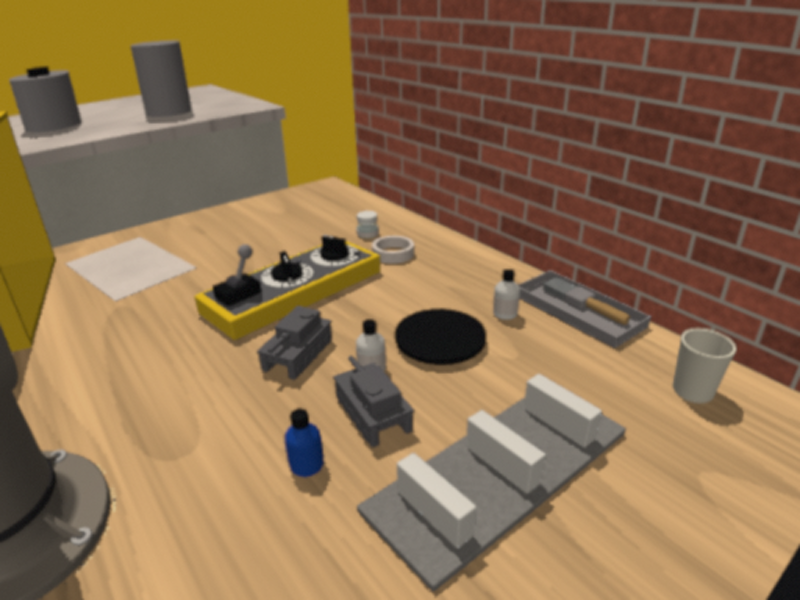

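```bash
cat > h.py <<'E'
import numpy as np,cv2,pickle
from station import bot
def grab(n):
    c=bot.read_camera(n);pickle.dump(c,open(n+'.pkl','wb'));return c
def load(n): return pickle.load(open(n+'.pkl','rb'))
def p2w(c,uv,z):
    uv=np.array(uv,float).reshape(-1,1,2)
    n=cv2.undistortPoints(uv,c['camera_matrix'],c['dist']).reshape(-1,2)
    d=np.c_[n,np.ones(len(n))]@c['R']; C=-c['R'].T@c['t']
    return C+d*((z-C[2])/d[:,2])[:,None]
def w2p(c,X):
    return cv2.projectPoints(np.array(X,float).reshape(-1,1,3),cv2.Rodrigues(c['R'])[0],c['t'],c['camera_matrix'],c['dist'])[0].reshape(-1,2)
def ortho(c,x0,x1,y0,y1,z,s):
    # s px/mm; up=+x, left=+y ; pixel (i,j): x=x1-j/(1000s), y=y1-i/(1000s)
    W=int((y1-y0)*1000*s);H=int((x1-x0)*1000*s)
    i,j=np.meshgrid(np.arange(W),np.arange(H))
    P=np.stack([x1-j/1000/s,y1-i/1000/s,np.full(i.shape,z)],-1)
    uv=w2p(c,P).reshape(H,W,2).astype(np.float32)
    return cv2.remap(c['image'],uv[...,0],uv[...,1],cv2.INTER_CUBIC)[...,::-1].copy()
E
python3 - <<'E'
from h import *
c=load('top');k=.64
f=lambda n,p,z:print(n,p2w(c,np.array(p)*k,z)[:,:2].round(3).tolist())
f('console corners z40',[(181,224),(255,213),(271,416),(194,424)],.04)
f('board',[(520,233),(597,233),(608,435),(530,436)],.012)
f('beams',[(568,260),(572,329),(577,400)],.06)
f('tanks',[(338,375),(466,370)],.064)
f('turnt',[(410,256)],.02);f('bottles',[(403,328),(416,160),(472,442)],.08)
X=p2w(c,np.array([(225,318)])*k,.04)[0]
a=ortho(c,X[0]-.19,X[0]+.19,X[1]-.1,X[1]+.1,.05,1.55)
Y=p2w(c,np.array([(400,360)])*k,.064)[0]
b=ortho(c,Y[0]-.12,Y[0]+.12,Y[1]-.15,Y[1]+.15,.064,1.6)
print(X,Y,a.shape,b.shape)
m=np.zeros((600,800,3),np.uint8);m[:a.shape[0],:a.shape[1]]=a;m[:b.shape[0],315:315+b.shape[1]]=b
cv2.imwrite('pics/crop1.png',m)
E
```

```text
console corners z40 [[0.679, 0.364], [0.698, 0.239], [0.366, 0.195], [0.35, 0.319]]
board [[0.677, -0.208], [0.679, -0.34], [0.342, -0.347], [0.34, -0.22]]
beams [[0.621, -0.276], [0.51, -0.279], [0.399, -0.284]]
tanks [[0.432, 0.087], [0.443, -0.111]]
turnt [[0.632, -0.022]]
bottles [[0.506, -0.013], [0.778, -0.029], [0.335, -0.119]]
[0.52098571 0.27785299 0.04      ] [ 0.45721646 -0.00850243  0.064     ] (588, 309, 3) (384, 480, 3)
```

View pics/crop1.png

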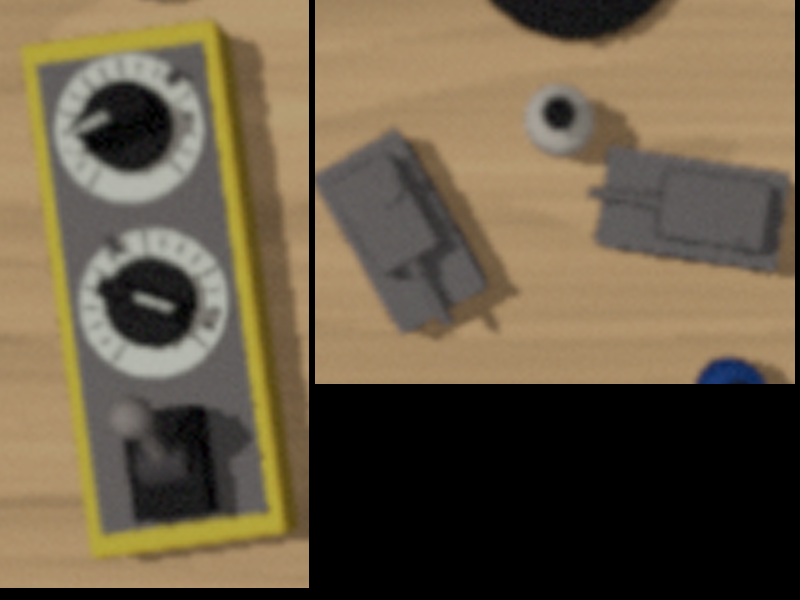

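```bash
cat >> h.py <<'E'
from scipy.optimize import minimize
def box(x0,x1,y0,y1,z0,z1): return np.array([[x,y,z] for x in(x0,x1) for y in(y0,y1) for z in(z0,z1)])/1000.
TANK=[box(-60,60,-32,-18,0,40),box(-60,60,18,32,0,40),box(-60,60,-32,32,22,40),box(-46,22,-22,22,40,64),box(22,68,-3,3,50,56)]
BOARD=[box(-170,170,-65,65,0,12)]+[box(d-13,d+13,-50,50,12,60) for d in(-110,0,110)]
CONS=[box(-170,170,-65,65,0,40)]
S=4
def render(c,parts,p,z0=0):
    m=np.zeros((384*S//2,512*S//2),np.uint8);R=np.array([[np.cos(p[2]),-np.sin(p[2])],[np.sin(p[2]),np.cos(p[2])]])
    for b in parts:
        w=b.copy();w[:,:2]=b[:,:2]@R.T+p[:2];w[:,2]+=z0
        q=cv2.convexHull(((w2p(c,w)+.5)*S/2*16-8).round().astype(np.int32))
        cv2.fillConvexPoly(m,q,255,cv2.LINE_AA,4)
    return m.astype(float)/255
def grayness(c):
    h=cv2.cvtColor(cv2.resize(c['image'],None,fx=S/2,fy=S/2,interpolation=cv2.INTER_CUBIC),cv2.COLOR_RGB2HSV).astype(float)
    return h
def fit(cams,masks,parts,p0,z0=0,pad=.10):
    rois=[]
    for c,m in zip(cams,masks):
        q=cv2.dilate(render(c,parts,p0,z0),np.ones((25,25)));rois.append(q>0)
    def cost(p):
        return sum(np.abs(render(c,parts,p,z0)-m)[r].sum()/r.sum() for c,m,r in zip(cams,masks,rois))
    best=None
    for d in (.0,):
        s=np.array([p0]+[np.array(p0)+e for e in np.diag([.01,.01,.12])])
        r=minimize(cost,p0,method='Nelder-Mead',options=dict(initial_simplex=s,xatol=1e-4,fatol=1e-6))
    return r.x,r.fun
E
cat > fitall.py <<'E'
from h import *
cs=[load('top'),load('side')]
H=[grayness(c) for c in cs]
gray=[((h[...,1]<75)).astype(float) for h in H]
yel=[((h[...,0]>22)&(h[...,0]<32)&(h[...,1]>150)).astype(float) for h in H]
# console: yellow or enclosed
con=[]
for h,y,g in zip(H,yel,gray):
    con.append(np.maximum(y,g))
E
python3 - <<'E'
from fitall import *
for n,ms,parts,p in [('tankL',gray,TANK,(.432,.087,-2.1)),('tankR',gray,TANK,(.443,-.105,1.5)),('rack',gray,BOARD,(.51,-.279,.02)),('console',con,CONS,(.523,.279,.134))]:
    for k in((0,1),(0,),(1,)):
        r=fit([cs[i] for i in k],[ms[i] for i in k],parts,p);print(n,k,r[0].round(4),round(r[1],4))
c=cs[0]
a=ortho(c,.45,.72,.21,.37,.045,2.6);
from h import *
s=cs[1];uv=w2p(s,[[.57,.285,.05]])[0].astype(int);cr=s['image'][uv[1]-35:uv[1]+40,uv[0]-50:uv[0]+50,::-1]
b=cv2.resize(cr,None,fx=3.8,fy=3.8,interpolation=cv2.INTER_CUBIC)
t=ortho(c,.38,.52,-.18,.16,.064,1.1)
m=np.zeros((600,800,3),np.uint8)
for im,(v,u) in((a[:600],(0,0)),(b,(0,418)),(t,(300,418))):
    im=np.clip(im.astype(float)*1.4,0,255);m[v:v+im.shape[0],u:u+im.shape[1]]=im[:,:800-u]
cv2.imwrite('pics/crop2.png',m)
E
```

```text
tankL (0, 1) [ 0.4334  0.0928 -2.6232] 0.1004
tankL (0,) [ 0.4328  0.0919 -2.6303] 0.0274
tankL (1,) [ 0.4357  0.1003 -2.5989] 0.0645
tankR (0, 1) [ 0.4482 -0.0942  1.3964] 0.1224
tankR (0,) [ 0.4479 -0.0954  1.4212] 0.031
tankR (1,) [ 0.4505 -0.0885  1.363 ] 0.0653
rack (0, 1) [ 0.5115 -0.2785  0.0352] 0.0549
rack (0,) [ 0.5115 -0.2799  0.0342] 0.0184
rack (1,) [ 0.5122 -0.2753  0.0349] 0.0239
console (0, 1) [0.5269 0.2857 0.1507] 0.2721
console (0,) [0.5253 0.2847 0.1523] 0.1019
console (1,) [0.5315 0.2863 0.1896] 0.161
```

View pics/crop2.png

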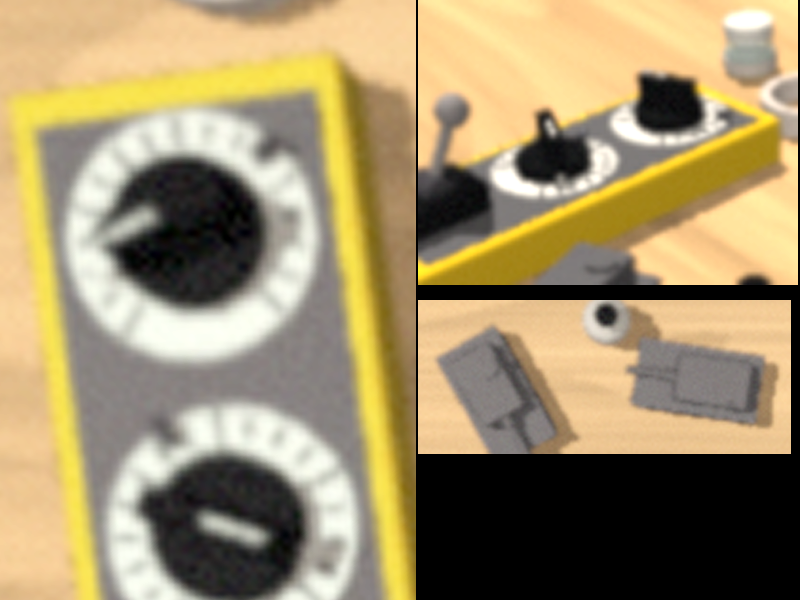

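```bash
python3 - <<'E'
from h import *
c=load('top');s=load('side')
def st(im):
    im=im.astype(float);return np.clip(im*1.25,0,255)
m=np.zeros((600,800,3),np.uint8)
# 400x400 per dial top; ax approx
for k,(x,y) in enumerate([(.514,.278),(.628,.294)]):
    m[:300,k*400:k*400+390]=st(ortho(c,x-.06,x+.06,y-.078,y+.078,.042,2.5))[:300]
    u,v=w2p(s,[[x,y,.045]])[0].astype(int)
    m[300:,k*400:k*400+390]=st(cv2.resize(s['image'][v-15:v+15,u-19:u+20,::-1],(390,300),interpolation=cv2.INTER_LANCZOS4))
cv2.imwrite('pics/crop3.png',m)
E
```

```text
Traceback (most recent call last):
ValueError: could not broadcast input array from shape (299,390,3) into shape (300,390,3)
```

```bash
python3 - <<'E'
from h import *
c=load('top');s=load('side')
def st(im):
    im=im.astype(float);return np.clip(im*1.25,0,255)
m=np.zeros((600,800,3),np.uint8)
for k,(x,y) in enumerate([(.514,.278),(.628,.294)]):
    m[:299,k*400:k*400+390]=st(ortho(c,x-.06,x+.06,y-.078,y+.078,.042,2.5))[:299]
    u,v=w2p(s,[[x,y,.045]])[0].astype(int)
    m[300:,k*400:k*400+390]=st(cv2.resize(s['image'][v-15:v+15,u-19:u+20,::-1],(390,300),interpolation=cv2.INTER_LANCZOS4))
cv2.imwrite('pics/crop3.png',m)
E
```

```text
(no output)
```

View pics/crop3.png

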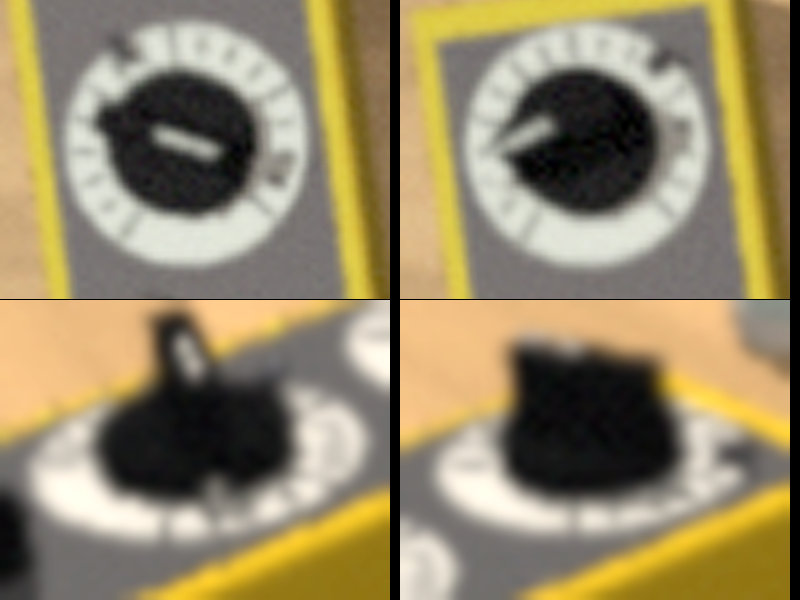

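The steel clips are the dark blocks at crop (122,45) for dial a and (662,60) for dial b. The grey smudge at (275,165) is the shadow of the bar. The blue bottle (472,442 in the top view) is the look-alike, so I'll leave it. Both tanks are on the desk and the turntable is empty. Next I'll start moving and refine the measurements on the way.

Emit:
step_arm(
  increments=[
    [[-1,400,-245,-50,0,0,0],[-1,400,-245,-50,0,0,0],[-1,400,-245,-50,0,0,0],[-1,400,-245,-50,0,0,0],[-1,400,-245,-50,0,0,0],[-1,400,-245,-50,0,0,0],[-1,400,-245,-50,0,0,0],[-1,400,-245,-50,0,0,0],[-1,400,-245,-50,0,0,0],[-1,400,-245,-50,0,0,0]],
  ],
)

```text
t: 0.93
eef_pos: [0.5087, -0.2754, 0.2526]
tool_rot: [-0.0, 0.979, 0.206, -0.0]
contact_force: [0.7, -0.1, 0.5]
gripper_width: -0.002
grasp_force: 0.0
```

```bash
cat >> h.py <<'E'
def rel(x,y,z,psi_deg,o=None):
    "shift/turn in tool axes from the measured pose to tool-down pose with tool-x yaw psi"
    from scipy.spatial.transform import Rotation as Ro
    o=o or bot.get_obs();w,a,b,c=o['tool_rot'];R0=Ro.from_quat([a,b,c,w]);p=np.radians(psi_deg)
    R1=Ro.from_matrix([[np.cos(p),np.sin(p),0],[np.sin(p),-np.cos(p),0],[0,0,-1]])
    d=R0.inv().apply(np.array([x,y,z])-o['eef_pos'])*1000;r=(R0.inv()*R1).as_rotvec(degrees=True)
    M=R0.as_matrix();print('now',o['eef_pos'].round(4),'psi',np.degrees(np.arctan2(M[1,0],M[0,0])).round(2),'q7',o['q'][6].round(2),'t',round(o['t'],2))
    print('shift',d.round(1),'turn',r.round(2),'dist',np.linalg.norm(d).round(0))
E
python3 - <<'E'
from fitall import *
fy=[]
for y in yel:
    f=cv2.morphologyEx((y*255).astype(np.uint8),cv2.MORPH_CLOSE,np.ones((5,5)))
    ct,_=cv2.findContours(f,cv2.RETR_EXTERNAL,cv2.CHAIN_APPROX_NONE)
    m=np.zeros_like(f);cv2.drawContours(m,ct,-1,255,-1);fy.append(m/255.)
for k in((0,1),(0,),(1,)):
    r=fit([cs[i] for i in k],[fy[i] for i in k],CONS,(.525,.282,.14));print('console',k,r[0].round(4),round(r[1],4))
dark=[((h[...,1]<80)&(h[...,2]<140)).astype(float) for h in H]
for n,p in(('L',(.433,.092,-2.63)),('R',(.448,-.095,1.42))):
  for k in((0,),(1,)):
    r=fit([cs[i] for i in k],[dark[i] for i in k],TANK,p);print(n,k,r[0].round(4),round(r[1],4))
rel(.45,.27,.2,98)
E
```

```text
console (0, 1) [0.5265 0.2869 0.1393] 0.4112
console (0,) [0.5261 0.2839 0.146 ] 0.048
console (1,) [0.5299 0.2921 0.1393] 0.3553
L (0,) [ 0.4325  0.0917 -2.621 ] 0.0277
L (1,) [ 0.4323  0.0966 -2.5302] 0.0613
R (0,) [ 0.4478 -0.0958  1.4145] 0.0372
R (1,) [ 0.4505 -0.0886  1.365 ] 0.0818
now [ 0.5087 -0.2754  0.2526] psi 23.76 q7 -0.81 t 0.93
shift [ 166.  -522.9   52.7] turn [-2.000e-02  1.000e-02 -7.424e+01] dist 551.0
```

Emit:
step_arm(
  increments=[
    [[-1,194,-518,40,0,0,15.4],[-1,194,-518,40,0,0,15.4],[-1,194,-518,40,0,0,15.4],[-1,194,-518,40,0,0,15.4],[-1,194,-518,40,0,0,15.4],[-1,194,-518,40,0,0,15.4],[-1,194,-518,40,0,0,15.4],[-1,194,-518,40,0,0,15.4],[-1,194,-518,40,0,0,15.4],[-1,194,-518,40,0,0,15.4]],
  ],
)

```text
t: 1.77
eef_pos: [0.4842, 0.1355, 0.2226]
tool_rot: [0.0, 0.997, 0.073, -0.0]
contact_force: [0.6, -0.6, -0.4]
gripper_width: 0.003
grasp_force: 0.0
```

```bash
python3 -c "
from h import *
rel(.473,.276,.16,8.4)"
```

```text
now [0.4842 0.1355 0.2226] psi 8.35 q7 -1.91 t 1.77
shift [   9.3 -140.7   62.5] turn [ 0.02  0.01 -0.05] dist 154.0
```

Emit:
step_arm(
  increments=[
    [[-1,9,-141,62,0,0,0],[-1,9,-141,62,0,0,0],[-1,9,-141,62,0,0,0],[-1,9,-141,62,0,0,0],[-1,9,-141,62,0,0,0],[-1,9,-141,62,0,0,0],[-1,9,-141,62,0,0,0]],
  ],
)

```text
t: 2.35
eef_pos: [0.4735, 0.2736, 0.1606]
tool_rot: [0.0, 0.997, 0.073, -0.0]
contact_force: [0.9, -0.9, 0.2]
gripper_width: 0.002
grasp_force: 0.0
```

```bash
python3 - <<'E'
from h import *
rel(.473,.276,.08,8.4)
s=grab('side');t=grab('top')
u,v=w2p(s,[[.44,.27,.1]])[0].astype(int)
a=cv2.resize(s['image'][v-50:v+50,u-50:u+50,::-1],(400,400),interpolation=cv2.INTER_CUBIC)
u,v=w2p(t,[[.44,.27,.1]])[0].astype(int);u=max(u,50)
b=cv2.resize(t['image'][v-50:v+50,u-50:u+50,::-1],(400,400),interpolation=cv2.INTER_CUBIC)
cv2.imwrite('pics/tog.png',np.hstack([a,b]))
E
```

```text
now [0.4735 0.2736 0.1606] psi 8.34 q7 -2.23 t 2.35
shift [-0.1 -2.5 80.6] turn [ 0.05  0.04 -0.06] dist 81.0
```

View pics/tog.png

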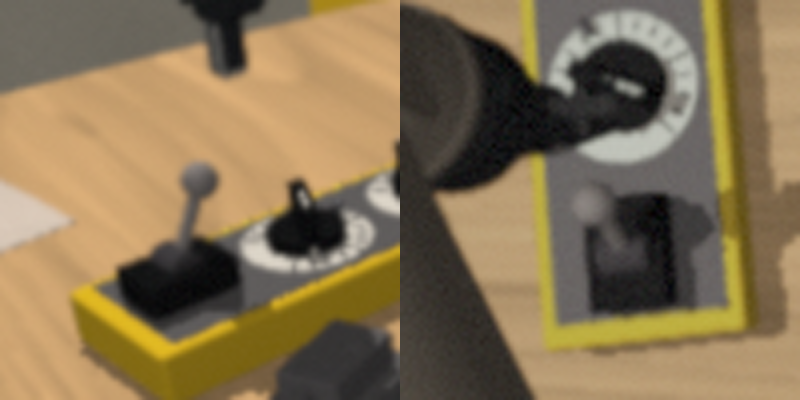

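Emit:
step_arm(
  increments=[
    [[-1,0,-2,40,0,0,0],[-1,0,-2,74,0,0,0],[-1,0,-2,74,0,0,0],[-1,0,-2,74,0,0,0]],
  ],
)

```text
t: 2.78
eef_pos: [0.4727, 0.2746, 0.0863]
tool_rot: [0.001, 0.997, 0.072, -0.001]
contact_force: [-0.2, -0.1, 0.6]
gripper_width: -0.002
grasp_force: 0.0
```

Emit:
step_arm(
  increments=[
    [[-1,-15,0,0,0,0,0],[-1,-25,0,0,0,0,0],[-1,-35,0,0,0,0,0],[-1,-45,0,0,0,0,0],[-1,-52,0,0,0,0,0],[-1,-58,0,0,0,0,0],[-1,-62,0,0,0,0,0],[-1,-62,0,0,0,0,0]],
  ],
)

```text
t: 3.45
eef_pos: [0.4106, 0.2672, 0.0867]
tool_rot: [0.0, 0.997, 0.073, -0.0]
contact_force: [-1.1, -0.1, -0.1]
gripper_width: 0.002
grasp_force: 0.0
```

```bash
python3 - <<'E'
from h import *
s=grab('side')
u,v=w2p(s,[[.42,.27,.1]])[0].astype(int)
a=cv2.resize(s['image'][v-40:v+40,u-50:u+50,::-1],(500,400),interpolation=cv2.INTER_CUBIC)
cv2.imwrite('pics/tog2.png',a)
o=bot.get_obs();print(o['eef_pos'],o['contact_force'])
E
```

```text
[0.41111948 0.26720856 0.08667052] [-0.20411719  0.76509052 -0.65319219]
```

View pics/tog2.png

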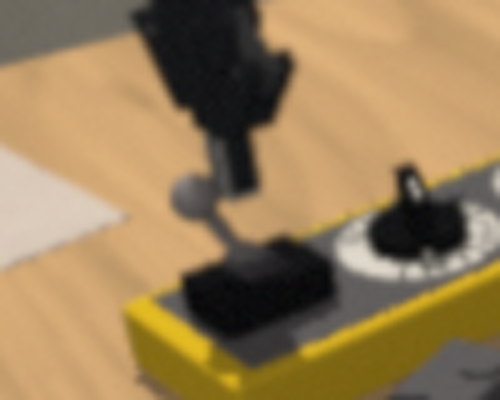

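Emit:
step_arm(
  increments=[
    [[-1,-6,0,0,0,0,0],[-1,-10,0,0,0,0,0],[-1,-14,0,0,0,0,0],[-1,-18,0,0,0,0,0],[-1,-18,0,0,0,0,0]],
  ],
)

```text
t: 3.92
eef_pos: [0.4071, 0.2669, 0.0897]
tool_rot: [-0.004, 0.997, 0.07, 0.011]
contact_force: [33.2, 0.5, -8.8]
gripper_width: -0.004
grasp_force: 16.4
```

Emit:
step_arm(
  increments=[
    [[-1,20,0,0,0,0,0],[-1,20,0,-40,0,0,0],[-1,20,0,-80,0,0,0],[-1,20,0,-80,0,0,0],[-1,20,0,-80,0,0,0]],
  ],
)

```text
t: 4.33
eef_pos: [0.4149, 0.2688, 0.1687]
tool_rot: [-0.001, 0.997, 0.073, 0.002]
contact_force: [-0.1, -0.8, -0.5]
gripper_width: 0.0
grasp_force: 0.0
```

```bash
python3 - <<'E'
from h import *
import math
for x,y,n in((.516,.2815,'a'),(.6304,.298,'b')): rel(x,y,.15,70 if n=='a' else 118)
c=load('side');t=grab('top');c=grab('side')
def tri(a,b):
    f=lambda X:np.r_[w2p(c,[X])[0]-a,w2p(t,[X])[0]-b]
    from scipy.optimize import least_squares
    return least_squares(f,[.41,.27,.1]).x
u,v=w2p(c,[[.40,.27,.1]])[0].astype(int)
a=cv2.resize(c['image'][v-40:v+40,u-40:u+40,::-1],(400,400),interpolation=cv2.INTER_CUBIC)
print(u,v)
u,v=w2p(t,[[.42,.27,.1]])[0].astype(int);u=max(u,40);print(u,v)
b=cv2.resize(t['image'][v-40:v+40,u-40:u+40,::-1],(400,400),interpolation=cv2.INTER_CUBIC)
cv2.imwrite('pics/tog3.png',np.hstack([a,b]))
E
```

```text
now [0.4149 0.2688 0.1687] psi 8.33 q7 -2.27 t 4.33
shift [101.8   2.1  19. ] turn [ 2.000e-02 -2.400e-01 -6.167e+01] dist 104.0
now [0.4149 0.2688 0.1687] psi 8.33 q7 -2.27 t 4.33
shift [217.4   2.3  19.5] turn [   0.13   -0.23 -109.67] dist 218.0
143 170
137 243
```

View pics/tog3.png

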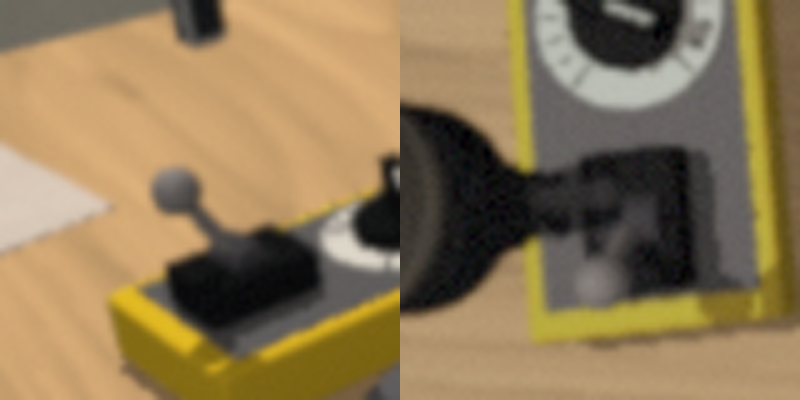

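Emit:
step_arm(
  increments=[
    [[0,40,1,0,0,0,-7],[0,70,2,0,0,0,-14],[0,102,2,0,0,0,-21],[0,102,2,20,0,0,-28],[0,102,2,40,0,0,-35],[0,102,2,60,0,0,-42],[0,102,2,60,0,0,-49],[0,102,2,60,0,0,-56],[0,102,2,60,0,0,-62],[0,102,2,60,0,0,-62]],
  ],
)

```text
t: 5.27
eef_pos: [0.5136, 0.2799, 0.1048]
tool_rot: [-0.0, 0.816, 0.578, -0.002]
contact_force: [0.1, -0.1, 0.9]
gripper_width: 0.504
grasp_force: 0.0
```

```bash
python3 - <<'E'
from h import *
rel(.516,.2815,.058,71)
from fitall import *
# axis/bar from first top image: refine clip angles by darkness on scale ring using saved original
E
```

```text
now [0.5136 0.2799 0.1048] psi 70.58 q7 -1.27 t 5.27
shift [ 2.4  1.9 46.8] turn [-0.17  0.14 -0.42] dist 47.0
```

Emit:
step_arm(
  increments=[
    [[0,2,2,25,0,0,0],[0,2,2,46,0,0,0],[0,2,2,46,0,0,0],[-0.3,2,2,46,0,0,0],[-0.6,2,2,46,0,0,0],[-1,2,2,46,0,0,0],[-1,2,2,46,0,0,0],[-1,2,2,46,0,0,0],[-1,2,2,46,0,0,0]],
  ],
  force=30,
)

```text
t: 6.02
eef_pos: [0.5179, 0.282, 0.0615]
tool_rot: [0.0, 0.817, 0.576, 0.001]
contact_force: [0.2, 0.0, -1.1]
gripper_width: -0.0
grasp_force: 0.0
```

```bash
python3 - <<'E'
from h import *
o=bot.get_obs();print(o['contact_force'],o['torque'],o['gripper_width'],o['grasp_force'])
rel(.516,.2815,.058,71)
E
```

```text
[ 0.18592053  0.03386046 -1.12603735] [-0.06069654  0.01578739  0.0432051 ] -0.0003471731091077596 0.0
now [0.5179 0.282  0.0615] psi 70.34 q7 -1.31 t 6.02
shift [-1.1 -1.6  3.5] turn [ 0.05 -0.04 -0.66] dist 4.0
```

```bash
python3 - <<'E'
from h import *
s=grab('side')
u,v=w2p(s,[[.516,.28,.07]])[0].astype(int)
a=cv2.resize(s['image'][v-40:v+30,u-45:u+45,::-1],(720,560),interpolation=cv2.INTER_CUBIC)
cv2.imwrite('pics/d1.png',np.clip(a*1.3,0,255));print(u,v)
E
```

```text
182 166[ WARN:0@1.498] global loadsave.cpp:1063 imwrite_ Unsupported depth image for selected encoder is fallbacked to CV_8U.
```

View pics/d1.png

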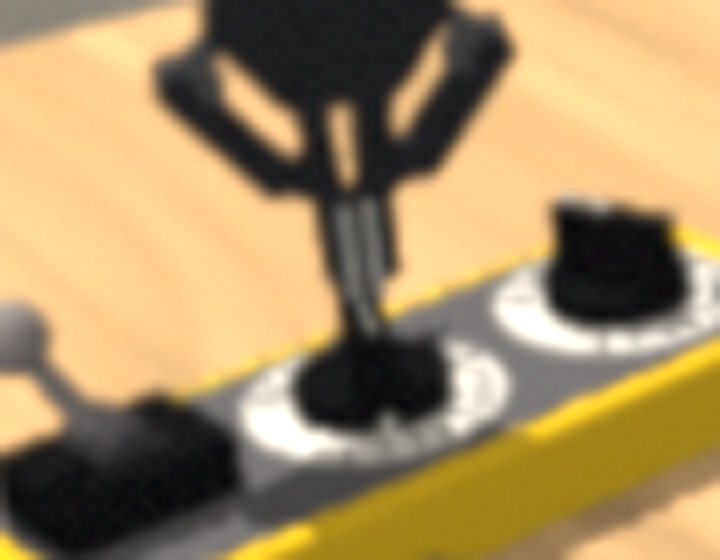

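Emit:
step_arm(
  increments=[
    [[-1,0,0,0,0,0,-7],[-1,0,0,0,0,0,-10],[-1,0,0,0,0,0,-10],[-1,0,0,0,0,0,-10]],
  ],
)

```text
t: 6.4
eef_pos: [0.5176, 0.2818, 0.0609]
tool_rot: [-0.0, 0.765, 0.644, 0.0]
contact_force: [-0.1, -0.0, -0.2]
gripper_width: 0.0
grasp_force: 0.0
```

```bash
python3 - <<'E'
from h import *
o=bot.get_obs();print(o['contact_force'],o['torque'],o['gripper_width'],o['grasp_force'])
rel(.516,.2815,.058,71)
s0=load('side');s=grab('side')
d=cv2.absdiff(s['image'],s0['image'])
u,v=182,166
a=np.hstack([cv2.resize(x[v-22:v+18,u-20:u+20,::-1],(400,400),interpolation=cv2.INTER_CUBIC) for x in (s0['image'],s['image'])])
cv2.imwrite('pics/d2.png',np.clip(a.astype(float)*1.5,0,255).astype(np.uint8))
E
```

```text
[-0.13782916 -0.02152376 -0.18394125] [-0.00472954  0.02046871  0.02175083] 0.0004907570526743963 0.0
now [0.5176 0.2818 0.0609] psi 80.24 q7 -1.16 t 6.4
shift [-0.6 -1.5  2.9] turn [-0.   -0.01  9.24] dist 3.0
```

View pics/d2.png

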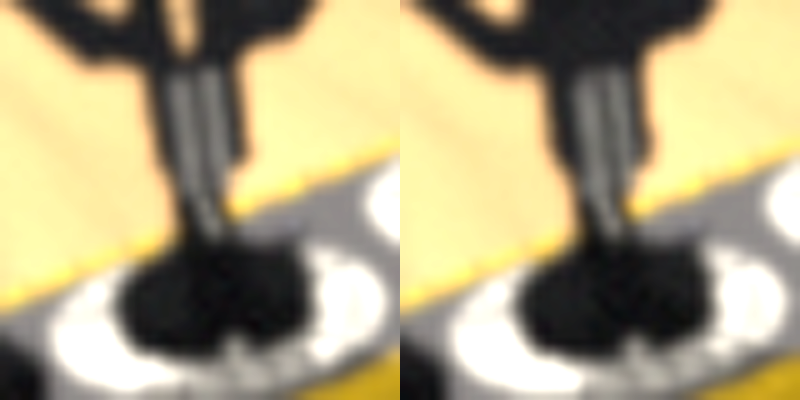

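```bash
python3 - <<'E'
from h import *
s=load('side');t=load('top')
f=lambda X:((w2p(s,[X])[0]-[162,144])*10).round(0)
a=np.radians(-110);e=.026*np.array([np.cos(a),np.sin(a)])
print('C',-s['R'].T@s['t'])
for n,X in dict(tcp=(.5176,.2818,.061),tcp80=(.5176,.2818,.08),near=(.516+e[0],.2815+e[1],.08),far=(.516-e[0],.2815-e[1],.08),disc=(.516,.2815,.054),toggletip_dummy=(.38,.265,.1)).items(): print(n,f(X))
for z in(.054,.04): print([f((.516+.03*np.cos(b),.2815+.03*np.sin(b),z)).tolist() for b in np.arange(0,6.2,1.57)])
E
```

```text
C [ 0.13419592 -0.58581576  0.5208928 ]
tcp [212. 253.]
tcp80 [204. 194.]
near [211. 234.]
far [189. 159.]
disc [211. 277.]
toggletip_dummy [-245.  294.]
[[302.0, 247.0], [164.0, 241.0], [117.0, 307.0], [259.0, 314.0]]
[[307.0, 289.0], [170.0, 283.0], [123.0, 350.0], [265.0, 357.0]]
```

```bash
python3 - <<'E'
from h import *
s=load('side')
P=lambda X:w2p(s,[X])[0]
c=P((.40,.27,.1)).astype(int)
for z in(.1687,.1877): print('tog3',(P((.4149,.2688,z))-c+40)*5)
c=P((.42,.27,.1)).astype(int)
for z in(.0867,.1057): print('tog2',(P((.411,.2672,z))-c+[50,40])*5)
E
```

```text
tog3 [209.42394315  76.29104834]
tog3 [203.02531259  41.83836811]
tog2 [245.34658626 230.64873069]
tog2 [239.2712263  198.93177967]
```

Comparing the images with the reported poses, the physical fingertips sit about 19 mm above the reported TCP. The shut fingers just cleared the top of the bar. I'll redo the grasp about 20 mm lower, watching the force.

Emit:
step_arm(
  increments=[
    [[0,-1,-1,-20,0,0,5],[0,-1,-1,-20,0,0,9.3],[0,-1,-1,-20,0,0,9.3],[0,-1,-1,-20,0,0,9.3],[0,-1,-1,-20,0,0,9.3],[0,-1,-1,5,0,0,9.3],[0,-1,-1,14,0,0,9.3],[0,-1,-1,21,0,0,9.3],[0,-1,-1,21,0,0,9.3],[0,-1,-1,21,0,0,9.3]],
  ],
)

```text
t: 7.28
eef_pos: [0.5161, 0.281, 0.0395]
tool_rot: [-0.0, 0.814, 0.581, -0.0]
contact_force: [-0.7, 0.9, 0.0]
gripper_width: 0.499
grasp_force: 0.0
```

Emit:
step_arm(
  increments=[
    [[-1,0,0,0,0,0,0],[-1,0,0,0,0,0,0],[-1,0,0,0,0,0,0],[-1,0,0,0,0,0,0],[-1,0,0,0,0,0,0],[-1,0,0,0,0,0,0]],
  ],
  force=30,
)

```text
t: 7.78
eef_pos: [0.5162, 0.2818, 0.0407]
tool_rot: [-0.0, 0.814, 0.581, 0.0]
contact_force: [-2.8, -0.6, 6.1]
gripper_width: 0.157
grasp_force: 31.1
```

```bash
python3 - <<'E'
from h import *
o=bot.get_obs();print(o['contact_force'],o['torque'],o['gripper_width'],o['grasp_force'])
rel(.516,.2815,.04,71)
E
```

```text
[-2.79401377 -0.59017687  6.0616267 ] [-0.00999167  0.68689439 -0.00923156] 0.1565555891466647 31.050929725170135
now [0.5162 0.2818 0.0407] psi 71.1 q7 -1.32 t 7.78
shift [-0.3 -0.1  0.7] turn [ 0.01 -0.05  0.1 ] dist 1.0
```

Emit:
step_arm(
  increments=[
    [[-1,0,0,-1,0,0,-7],[-1,0,0,-1,0,0,-14],[-1,0,0,-1,0,0,-21],[-1,0,0,-1,0,0,-28],[-1,0,0,-1,0,0,-35],[-1,0,0,-1,0,0,-42],[-1,0,0,-1,0,0,-49],[-1,0,0,-1,0,0,-56],[-1,0,0,-1,0,0,-63],[-1,0,0,-1,0,0,-70]],
  ],
)

```text
t: 8.62
eef_pos: [0.5181, 0.2824, 0.0408]
tool_rot: [0.001, 0.331, 0.944, 0.002]
contact_force: [3.4, 5.4, -9.5]
gripper_width: 0.155
grasp_force: 29.9
```

Emit:
step_arm(
  increments=[
    [[-1,0,0,0,0,0,-7],[-1,0,0,0,0,0,-14],[-1,0,0,0,0,0,-21],[-1,0,0,0,0,0,-28],[-1,0,0,0,0,0,-35],[-1,0,0,0,0,0,-42],[-1,0,0,0,0,0,-49],[-1,0,0,0,0,0,-56],[-1,0,0,0,0,0,-63],[-1,0,0,0,0,0,-70]],
  ],
)

```text
t: 9.45
eef_pos: [0.5181, 0.2844, 0.0409]
tool_rot: [0.002, -0.271, 0.963, 0.003]
contact_force: [5.4, 11.7, -12.9]
gripper_width: 0.154
grasp_force: 29.4
```

```bash
python3 - <<'E'
from h import *
o=bot.get_obs();print(o['contact_force'],o['torque'],o['gripper_width'],o['grasp_force'])
rel(.516,.2815,.04,211.5)
E
```

```text
[  5.43704135  11.74454411 -12.93532339] [ 2.53720779 -1.15360974 -0.04665341] 0.1538093465507725 29.401499927043915
now [0.5181 0.2844 0.0409] psi -148.58 q7 0.82 t 9.45
shift [ 3.4 -1.4  0.9] turn [ 0.29  0.37 -0.08] dist 4.0
```

Emit:
step_arm(
  increments=[
    [[0,0,0,0,0,0,0],[0,0,0,0,0,0,0],[0,0,0,0,0,0,0],[0,0,0,-40,0,0,0],[0,0,0,-60,0,0,-7],[0,0,0,-60,0,0,-14],[0,0,0,-60,0,0,-21],[0,0,0,-60,0,0,-28],[0,0,0,-60,0,0,-35],[0,0,0,-60,0,0,-42]],
  ],
)

```text
t: 10.28
eef_pos: [0.5166, 0.2805, 0.101]
tool_rot: [-0.0, -0.597, 0.802, -0.001]
contact_force: [0.1, -0.9, 0.2]
gripper_width: 0.497
grasp_force: 0.0
```

```bash
cat > clip.py <<'E'
from h import *
def clip(c,ax,z=.045,r0=.036,r1=.047):
    th=np.radians(np.arange(-180,180,1.));rr=np.arange(r0,r1,.001)
    P=np.array([[ax[0]+r*np.cos(t),ax[1]+r*np.sin(t),z] for t in th for r in rr])
    uv=w2p(c,P).astype(np.float32).reshape(len(th),len(rr),2)
    g=cv2.cvtColor(c['image'],cv2.COLOR_RGB2GRAY)
    v=cv2.remap(g,uv[...,0],uv[...,1],cv2.INTER_CUBIC).astype(float)
    return np.degrees(th),v
E
python3 - <<'E'
from clip import *
c=load('top')
for n,ax in(('a',(.5165,.2825)),('b',(.630,.298))):
    th,v=clip(c,ax);m=v[:,4:].mean(1)
    print(n,[(int(t),int(x)) for t,x in zip(th,m) if (-75<t<55)][::3])
rel(.630,.298,.12,298)
E
```

```text
a [(-74, 183), (-71, 187), (-68, 183), (-65, 167), (-62, 151), (-59, 168), (-56, 183), (-53, 185), (-50, 178), (-47, 165), (-44, 166), (-41, 179), (-38, 185), (-35, 183), (-32, 171), (-29, 161), (-26, 167), (-23, 179), (-20, 182), (-17, 179), (-14, 170), (-11, 165), (-8, 171), (-5, 178), (-2, 179), (1, 169), (4, 153), (7, 153), (10, 169), (13, 177), (16, 176), (19, 171), (22, 153), (25, 129), (28, 102), (31, 80), (34, 82), (37, 106), (40, 132), (43, 155), (46, 168), (49, 171), (52, 173)]
b [(-74, 169), (-71, 181), (-68, 182), (-65, 171), (-62, 163), (-59, 169), (-56, 178), (-53, 172), (-50, 147), (-47, 108), (-44, 81), (-41, 90), (-38, 125), (-35, 156), (-32, 167), (-29, 164), (-26, 167), (-23, 175), (-20, 180), (-17, 178), (-14, 170), (-11, 167), (-8, 173), (-5, 181), (-2, 181), (1, 175), (4, 161), (7, 156), (10, 166), (13, 176), (16, 178), (19, 172), (22, 164), (25, 163), (28, 171), (31, 174), (34, 172), (37, 168), (40, 160), (43, 161), (46, 171), (49, 175), (52, 173)]
now [0.5166 0.2805 0.101 ] psi -106.7 q7 1.53 t 10.28
shift [ -49.4 -103.6  -18.9] turn [-4.00e-02 -7.00e-02 -4.47e+01] dist 116.0
```

Emit:
step_arm(
  increments=[
    [[0,-20,-35,-19,0,0,-7],[0,-40,-70,-19,0,0,-14],[0,-49,-104,-19,0,0,-21],[0,-49,-104,-19,0,0,-28],[0,-49,-104,-10,0,0,-35],[0,-49,-104,0,0,0,-42],[0,-49,-104,10,0,0,-44.7],[0,-49,-104,10,0,0,-44.7],[0,-49,-104,10,0,0,-44.7]],
  ],
)

```text
t: 11.03
eef_pos: [0.6299, 0.2971, 0.0904]
tool_rot: [0.001, 0.855, -0.518, -0.0]
contact_force: [0.5, 0.2, 0.1]
gripper_width: 0.503
grasp_force: 0.0
```

```bash
python3 -c "
from h import *
rel(.630,.298,.041,298)"
```

```text
now [0.6299 0.2971 0.0904] psi -62.39 q7 2.41 t 11.03
shift [-0.8 -0.5 49.4] turn [ 0.06 -0.04 -0.39] dist 49.0
```

Emit:
step_arm(
  increments=[
    [[0,-1,-0.5,25,0,0,-0.4],[0,-1,-0.5,40,0,0,-0.4],[0,-1,-0.5,49,0,0,-0.4],[0,-1,-0.5,49,0,0,-0.4],[-1,-1,-0.5,49,0,0,-0.4],[-1,-1,-0.5,49,0,0,-0.4],[-1,-1,-0.5,49,0,0,-0.4],[-1,-1,-0.5,49,0,0,-0.4],[-1,-1,-0.5,49,0,0,-0.4],[-1,-1,-0.5,49,0,0,-0.4]],
  ],
  force=30,
)

```text
t: 11.87
eef_pos: [0.6306, 0.2994, 0.0431]
tool_rot: [-0.001, 0.858, -0.514, 0.0]
contact_force: [-0.6, 0.3, 5.4]
gripper_width: 0.152
grasp_force: 32.7
```

Emit:
step_arm(
  increments=[
    [[-1,0,0,0,0,0,7],[-1,0,0,0,0,0,14],[-1,0,0,0,0,0,21],[-1,0,0,0,0,0,28],[-1,0,0,0,0,0,35],[-1,0,0,0,0,0,42],[-1,0,0,0,0,0,49],[-1,0,0,0,0,0,56],[-1,0,0,0,0,0,63],[-1,0,0,0,0,0,70]],
  ],
)

```text
t: 12.7
eef_pos: [0.6306, 0.2995, 0.0431]
tool_rot: [0.001, -0.405, 0.914, 0.0]
contact_force: [0.0, 0.3, 5.4]
gripper_width: 0.154
grasp_force: 32.7
```

```bash
python3 -c "
from h import *
o=bot.get_obs();print(o['contact_force'],o['torque'],o['gripper_width'],o['grasp_force'])
rel(.630,.298,.041,136.7)"
```

```text
[0.0449852  0.25705925 5.43605059] [0.02024289 0.00768631 0.04576103] 0.153733792469241 32.662492990493774
now [0.6306 0.2995 0.0431] psi -132.17 q7 1.24 t 12.7
shift [ 1.5 -0.5  2.1] turn [7.000e-02 1.100e-01 9.113e+01] dist 3.0
```

Emit:
step_arm(
  increments=[
    [[-1,0,0,0,0,0,7],[-1,0,0,0,0,0,14],[-1,0,0,0,0,0,21],[-1,0,0,0,0,0,28],[-1,0,0,0,0,0,35],[-1,0,0,0,0,0,42],[-1,0,0,0,0,0,49],[-1,0,0,0,0,0,56],[-1,0,0,0,0,0,63],[-1,0,0,0,0,0,70]],
  ],
)

```text
t: 13.53
eef_pos: [0.6307, 0.2993, 0.0431]
tool_rot: [0.001, 0.192, 0.981, 0.001]
contact_force: [0.8, -0.3, 6.0]
gripper_width: 0.152
grasp_force: 32.7
```

```bash
python3 - <<'E'
from clip import *
from scipy.optimize import least_squares
c=load('top')
for n,ax in(('a',np.array([.5165,.2825])),('b',np.array([.630,.298]))):
    for it in range(3):
        th,v=clip(c,ax,.041,.040,.060);pts=[]
        for t,row in zip(np.radians(th),v):
            g=np.diff(cv2.GaussianBlur(row[None],(3,1),0)[0]);k=g.argmin()
            if g[k]<-8 and row[:k+1].max()>150 and 1<k<17:
                off=.5*(g[k-1]-g[k+1])/(g[k-1]-2*g[k]+g[k+1]);pts.append(ax+(.0405+.001*(k+off))*np.array([np.cos(t),np.sin(t)]))
        pts=np.array(pts)
        r=least_squares(lambda p:np.hypot(*(pts-p[:2]).T)-p[2],[*ax,.049],loss='soft_l1',f_scale=.001);ax=r.x[:2]
    # clip centroid
    th,v=clip(c,ax,.045,.037,.047);w=np.clip(150-v[:,3:].mean(1),0,None)
    ex=32 if n=='a' else -44
    s=abs(th-ex)<18;print(n,r.x.round(4),len(pts),'clip',(w[s]*th[s]).sum()/w[s].sum(), 'if axis shifted to z45', )
    sh=(np.array([ -0.0,0]));C=-c['R'].T@c['t']
    # blob centroid point at z .045 seen from true axis ax
E
```

```text
a [0.5168 0.282  0.0487] 342 clip 33.00801382778127 if axis shifted to z45
b [0.6304 0.2978 0.0486] 329 clip -43.34037095501184 if axis shifted to z45
```

Emit:
step_arm(
  increments=[
    [[-1,0,0,0,0,0,7],[-1,0,0,0,0,0,14],[-1,0,0,0,0,0,21.2],[-1,0,0,0,0,0,21.2],[-1,0,0,0,0,0,21.2]],
  ],
)

```text
t: 13.95
eef_pos: [0.6307, 0.2993, 0.043]
tool_rot: [0.001, 0.365, 0.931, 0.001]
contact_force: [-1.1, -1.6, 12.4]
gripper_width: 0.15
grasp_force: 36.0
```

```bash
python3 -c "
from h import *
rel(.630,.298,.041,136.7)"
```

```text
now [0.6307 0.2993 0.043 ] psi 137.16 q7 -0.21 t 13.95
shift [-0.4 -1.4  2. ] turn [0.09 0.06 0.46] dist 3.0
```

Emit:
step_arm(
  increments=[
    [[0,0,0,0,0,0,0],[0,0,0,0,0,0,0],[0,0,0,0,0,0,0],[0,0,0,-40,0,0,0],[0,0,0,-80,0,0,7],[0,0,0,-120,0,0,14],[0,0,0,-120,0,0,21],[0,0,0,-120,0,0,28],[0,0,0,-120,0,0,35],[0,0,0,-120,0,0,42]],
  ],
)

```text
t: 14.78
eef_pos: [0.6299, 0.2984, 0.1615]
tool_rot: [-0.0, 0.678, 0.735, -0.0]
contact_force: [-0.3, -0.5, -0.3]
gripper_width: 0.5
grasp_force: 0.0
```

```bash
python3 - <<'E'
from h import *
grab('top');grab('side')
from fitall import *
dark=[((h[...,1]<80)&(h[...,2]<140)).astype(float) for h in H]
for n,p in(('L',(.433,.092,-2.63)),('R',(.448,-.095,1.42))):
    r=fit([cs[0]],[dark[0]],TANK,p);print(n,r[0].round(4),round(r[1],4))
rel(.436,.0937,.2,29.6)
E
```

```text
L [ 0.4163  0.1029 -2.6736] 0.4934
R [ 0.4477 -0.0955  1.4155] 0.0421
now [0.6298 0.2986 0.1615] psi 94.97 q7 -0.8 t 14.88
shift [-187.4 -210.8  -38.3] turn [1.000e-02 5.000e-02 6.537e+01] dist 285.0
```

```bash
python3 - <<'E'
from h import *
rel(.447,-.0995,.16,81.1)
E
```

```text
now [0.6298 0.2986 0.1615] psi 94.97 q7 -0.8 t 14.88
shift [-380.8 -216.6    1.9] turn [-1.000e-02  5.000e-02  1.387e+01] dist 438.0
```

Emit:
step_arm(
  increments=[
    [[1,-381,-217,0,0,0,13.9],[1,-381,-217,0,0,0,13.9],[1,-381,-217,0,0,0,13.9],[1,-381,-217,0,0,0,13.9],[1,-381,-217,0,0,0,13.9],[1,-381,-217,0,0,0,13.9],[1,-381,-217,0,0,0,13.9],[1,-381,-217,0,0,0,13.9],[1,-381,-217,0,0,0,13.9],[1,-381,-217,0,0,0,13.9]],
  ],
)

```text
t: 15.72
eef_pos: [0.4546, -0.0813, 0.1616]
tool_rot: [-0.0, 0.758, 0.652, -0.0]
contact_force: [1.2, 0.5, 0.4]
gripper_width: 1.002
grasp_force: 0.0
```

```bash
python3 - <<'E'
from h import *
grab('top')
rel(.447,-.0995,.1,81.1)
rel(.447,-.0995,.024,81.1)
from clip import *
c=load('top')
m=np.zeros((560,800,3),np.uint8)
a=ortho(c,.45,.70,.21,.37,.05,2.2);b=ortho(c,.33,.56,-.03,.18,.05,2.0)
m[:550,:a.shape[1]]=a[:550];m[:b.shape[0],370:370+b.shape[1]]=b
cv2.imwrite('pics/chk.png',m)
from fitall import *
dark=((H[0][...,1]<80)&(H[0][...,2]<140)).astype(float)
r=fit([cs[0]],[dark],TANK,(.433,.092,-2.63));print(r[0].round(4),round(r[1],4))
E
```

```text
now [ 0.4502 -0.0906  0.1604] psi 80.79 q7 -0.33 t 15.77
shift [-9.  -1.4 60.5] turn [-0.3   0.34 -0.31] dist 61.0
now [ 0.4502 -0.0906  0.1604] psi 80.79 q7 -0.33 t 15.77
shift [ -8.5  -1.  136.5] turn [-0.3   0.34 -0.31] dist 137.0Traceback (most recent call last):
  File "<stdin>", line 9, in <module>
ValueError: could not broadcast input array from shape (549,352,3) into shape (550,352,3)
```

Emit:
step_arm(
  increments=[
    [[1,0,0,30,0,0,0],[1,0,0,60,0,0,0],[1,0,0,60,0,0,0],[1,0,0,60,0,0,0]],
  ],
)

```text
t: 16.1
eef_pos: [0.4548, -0.0791, 0.101]
tool_rot: [-0.002, 0.759, 0.651, -0.001]
contact_force: [1.4, 0.0, 1.3]
gripper_width: 0.996
grasp_force: 0.0
```

```bash
python3 - <<'E'
from h import *
grab('top')
rel(.447,-.0995,.024,81.1)
from clip import *
c=load('top')
m=np.zeros((560,800,3),np.uint8)
a=ortho(c,.45,.70,.21,.37,.05,2.2);b=ortho(c,.33,.56,-.03,.18,.05,2.0)
m[:a.shape[0],:a.shape[1]]=a;m[:b.shape[0],370:370+b.shape[1]]=b
cv2.imwrite('pics/chk.png',m)
from fitall import *
dark=((H[0][...,1]<80)&(H[0][...,2]<140)).astype(float)
r=fit([cs[0]],[dark],TANK,(.433,.092,-2.63));print(r[0].round(4),round(r[1],4))
E
```

```text
now [ 0.4562 -0.079   0.1023] psi 81.26 q7 -0.44 t 16.15
shift [-21.7  -5.9  78.2] turn [-0.05 -0.04  0.16] dist 81.0
[ 0.4319  0.0913 -2.6174] 0.0329
```

View pics/chk.png

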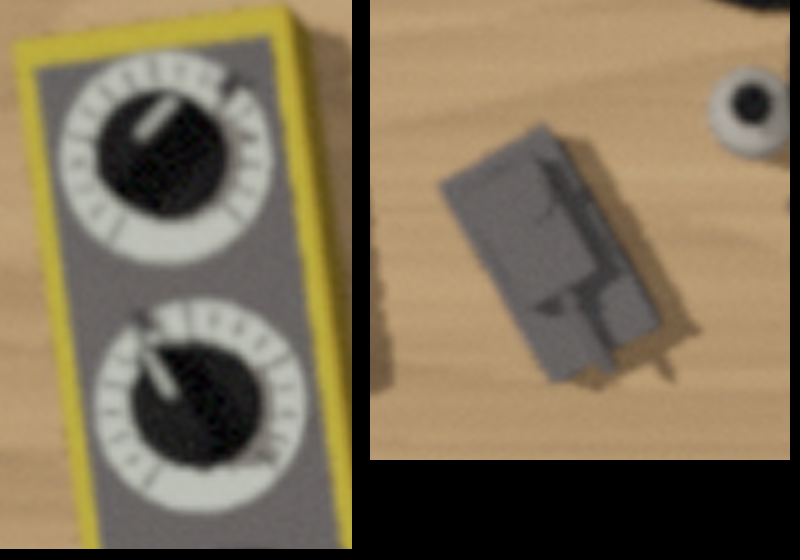

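```bash
python3 - <<'E'
from clip import *
c=load('top')
for n,ax,e in(('a',(.5168,.282),32),('b',(.6304,.2978),-43)):
  for z in (.0805,):
    th,v=clip(c,ax,z,.006,.024);m=v.mean(1);s=abs(th-e)<25;w=np.clip(m-m[s].min()-20,0,None)
    # two-part: slope check
    w1=np.clip(v[:,:8].mean(1)-40,0,None);w2=np.clip(v[:,10:].mean(1)-40,0,None)
    cen=lambda w:(w[s]*th[s]).sum()/w[s].sum()
    print(n,'pointer',cen(w).round(2),cen(w1).round(2),cen(w2).round(2))
  th,v=clip(c,ax,.045,.037,.047);w=np.clip(150-v[:,3:].mean(1),0,None);s=abs(th-e)<18;print('clip',cen(w).round(2))
E
```

```text
a pointer 34.14 31.22 36.66
clip 33.02
b pointer -43.55 -43.85 -41.62
clip -43.7
```

Emit:
step_arm(
  increments=[
    [[1,-22,-6,20,0,0,0],[1,-22,-6,40,0,0,0],[1,-22,-6,40,0,0,0],[1,-22,-6,40,0,0,0]],
  ],
)

```text
t: 16.48
eef_pos: [0.4474, -0.0999, 0.0628]
tool_rot: [0.0, 0.759, 0.651, 0.0]
contact_force: [0.3, 0.2, 0.5]
gripper_width: 0.997
grasp_force: 0.0
```

```bash
python3 - <<'E'
from h import *
rel(.447,-.0995,.024,81.1)
E
```

```text
now [ 0.4474 -0.0999  0.0628] psi 81.17 q7 -0.46 t 16.48
shift [ 0.4 -0.5 38.8] turn [ 0.03 -0.02  0.07] dist 39.0
```

Emit:
step_arm(
  increments=[
    [[1,0,-0.5,25,0,0,0],[1,0,-0.5,38,0,0,0],[1,0,-0.5,38,0,0,0],[-1,0,-0.5,38,0,0,0],[-1,0,-0.5,38,0,0,0],[-1,0,-0.5,38,0,0,0],[-1,0,-0.5,38,0,0,0],[-1,0,-0.5,38,0,0,0],[-1,0,-0.5,38,0,0,0]],
  ],
  force=50,
)

```text
t: 17.23
eef_pos: [0.4475, -0.1006, 0.0253]
tool_rot: [0.001, 0.76, 0.65, 0.001]
contact_force: [-0.9, 0.1, 8.7]
gripper_width: 0.506
grasp_force: 50.3
```

```bash
python3 - <<'E'
from h import *
o=bot.get_obs();print(o['contact_force'],o['gripper_width'],o['grasp_force'])
rel(.447,-.0995,.12,81.1)
E
```

```text
[-0.9076531   0.08447674  8.65423592] 0.5055009192359947 50.30741572380066
now [ 0.4475 -0.1006  0.0253] psi 81.08 q7 -0.53 t 17.23
shift [  1.   -0.4 -94.7] turn [ 0.15  0.03 -0.02] dist 95.0
```

Emit:
step_arm(
  increments=[
    [[-1,0,0,-30,0,0,0],[-1,0,0,-70,0,0,0],[-1,0,0,-100,0,0,0],[-1,-25,33,-100,0,0,-2],[-1,-50,66,-100,0,0,-4],[-1,-75,99,-100,0,0,-6],[-1,-100,132,-100,0,0,-8],[-1,-125,165,-100,0,0,-10],[-1,-151,200,-100,0,0,-10.8],[-1,-151,200,-100,0,0,-10.8]],
  ],
)

```text
t: 18.07
eef_pos: [0.6236, -0.2885, 0.1235]
tool_rot: [0.002, 0.698, 0.716, 0.0]
contact_force: [-0.5, -1.6, -1.0]
gripper_width: 0.5
grasp_force: 52.7
```

Emit:
step_arm(
  increments=[
    [[-1,0,0,0,0,0,0],[-1,0,0,0,0,0,0],[-1,0,0,0,0,0,0]],
  ],
)

```text
t: 18.32
eef_pos: [0.6195, -0.2791, 0.124]
tool_rot: [-0.0, 0.695, 0.719, 0.0]
contact_force: [0.0, -0.1, -1.1]
gripper_width: 0.5
grasp_force: 52.7
```

```bash
python3 - <<'E'
from h import *
grab('side');grab('top')
o=bot.get_obs();print(o['contact_force'],o['gripper_width'],o['grasp_force'])
rel(.6214,-.2812,.0633,91.9)
from fitall import *
dark=[((h[...,1]<80)&(h[...,2]<140)).astype(float) for h in H]
r=fit([cs[1]],[dark[1]],TANK[:3],(.621,-.276,1.605),.1);print(r[0].round(4),round(r[1],4))
E
```

```text
[-0.31647968  0.28785696 -1.35865654] 0.49706123094170906 52.66714632511139
now [ 0.6197 -0.2794  0.1243] psi 91.97 q7 0.03 t 18.42
shift [-1.9  1.7 61. ] turn [-0.02  0.    0.07] dist 61.0
[ 0.6196 -0.2728  1.4753] 0.2017
```

Emit:
step_arm(
  increments=[
    [[-1,-2,1.7,0,0,0,0],[-1,-2,1.7,30,0,0,0],[-1,-2,1.7,45,0,0,0],[-1,-2,1.7,52,0,0,0],[-1,-2,1.7,56,0,0,0],[-1,-2,1.7,56,0,0,0]],
  ],
)

```text
t: 18.92
eef_pos: [0.6215, -0.2823, 0.067]
tool_rot: [-0.001, 0.695, 0.719, -0.0]
contact_force: [0.3, -0.6, -2.1]
gripper_width: 0.501
grasp_force: 52.7
```

```bash
python3 - <<'E'
from h import *
s=grab('side')
o=bot.get_obs();print(o['contact_force'],o['gripper_width'],o['grasp_force'])
rel(.6214,-.2812,.0633,91.9)
u,v=w2p(s,[[.6214,-.2812,.06]])[0].astype(int)
cv2.imwrite('pics/pl.png',cv2.resize(s['image'][v-45:v+45,u-60:u+60,::-1],(720,540),interpolation=cv2.INTER_CUBIC))
E
```

```text
[ 0.17854448 -0.21792726 -0.77499291] 0.5029492694207875 52.66424059867859
now [ 0.6221 -0.2825  0.0679] psi 91.88 q7 -0.0 t 18.97
shift [ 1.3 -0.7  4.6] turn [-0.01 -0.02 -0.02] dist 5.0
```

View pics/pl.png

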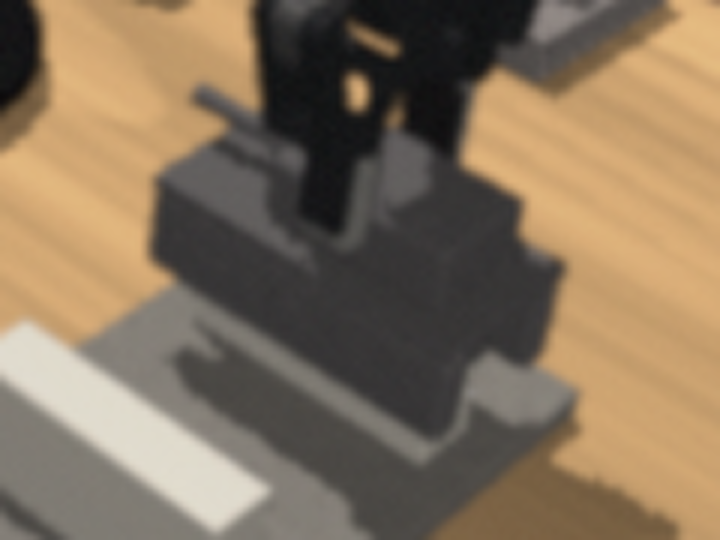

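Emit:
step_arm(
  increments=[
    [[-1,1,-0.5,2,0,0,0],[-1,1,-0.5,3,0,0,0],[-1,1,-0.5,4,0,0,0],[-1,1,-0.5,4.5,0,0,0],[-1,1,-0.5,4.5,0,0,0]],
  ],
)

```text
t: 19.38
eef_pos: [0.6216, -0.2818, 0.0635]
tool_rot: [0.0, 0.696, 0.718, -0.0]
contact_force: [1.1, 0.3, -0.7]
gripper_width: 0.504
grasp_force: 52.7
```

```bash
python3 - <<'E'
from h import *
o=bot.get_obs();print(o['contact_force'],o['torque'],o['gripper_width'],o['grasp_force'])
rel(.6214,-.2812,.0633,91.9)
E
```

```text
[ 1.14630944  0.30901111 -0.717589  ] [ 0.06272561  0.03452984 -0.00750106] 0.5043055589018659 52.665005922317505
now [ 0.6216 -0.2818  0.0635] psi 91.86 q7 -0.01 t 19.38
shift [ 0.6 -0.1  0.2] turn [ 0.01  0.01 -0.04] dist 1.0
```

Close to contact. I'll lower 1 mm more, release, lift, and check the tank's position.

Emit:
step_arm(
  increments=[
    [[-1,0.5,0,1,0,0,0],[-1,0.5,0,1,0,0,0],[0.2,0.5,0,1,0,0,0],[0.6,0.5,0,1,0,0,0],[1,0.5,0,1,0,0,0],[1,0.5,0,1,0,0,0],[1,0.5,0,-15,0,0,0],[1,0.5,0,-55,0,0,0],[1,0.5,0,-90,0,0,0],[1,0.5,0,-110,0,0,0]],
  ],
)

```text
t: 20.22
eef_pos: [0.6235, -0.2811, 0.1789]
tool_rot: [0.002, 0.695, 0.719, 0.001]
contact_force: [0.2, 0.6, -0.2]
gripper_width: 1.001
grasp_force: 0.0
```

```bash
python3 - <<'E'
from h import *
s=grab('side');t=grab('top')
from fitall import *
dark=[((h[...,1]<80)&(h[...,2]<140)).astype(float) for h in H]
r=fit([cs[0]],[dark[0]],TANK,(.432,.0915,-2.62));print('L',r[0].round(4),round(r[1],4))
p=r[0];g=p[:2]-.004*np.array([np.cos(p[2]),np.sin(p[2])]);print(g)
rel(g[0],g[1],.17,np.degrees(p[2])+180)
u,v=w2p(s,[[.6214,-.2812,.06]])[0].astype(int)
cv2.imwrite('pics/pl2.png',cv2.resize(s['image'][v-45:v+45,u-60:u+60,::-1],(720,540),interpolation=cv2.INTER_CUBIC))
E
```

```text
L [ 0.4323  0.0914 -2.6192] 0.0301
[0.43575116 0.09344003]
now [ 0.6247 -0.2814  0.1797] psi 91.87 q7 0.05 t 20.32
shift [ 380.8 -176.7    7. ] turn [ 0.54 -0.1  61.93] dist 420.0
```

View pics/pl2.png

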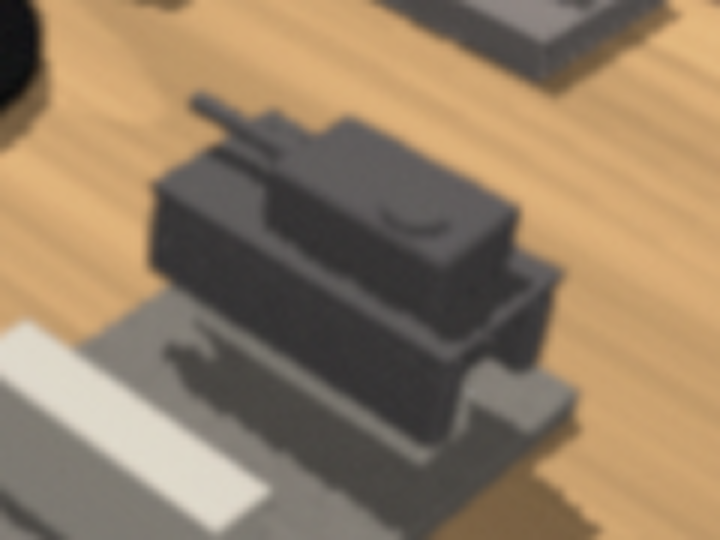

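Emit:
step_arm(
  increments=[
    [[1,38,-18,0,0,0,6.9],[1,76,-35,0,0,0,13.8],[1,114,-53,0,0,0,20.7],[1,152,-71,0,0,0,27.6],[1,190,-88,0,0,0,34.5],[1,228,-106,0,0,0,41.4],[1,266,-124,0,0,0,48.3],[1,304,-141,0,0,0,55.2],[1,342,-159,0,0,0,62],[1,381,-177,0,0,0,62]],
  ],
)

```text
t: 21.15
eef_pos: [0.4333, 0.0901, 0.1736]
tool_rot: [0.0, 0.967, 0.255, 0.0]
contact_force: [0.1, 0.3, -0.4]
gripper_width: 1.001
grasp_force: 0.0
```

Emit:
step_arm(
  increments=[
    [[1,0,0,30,0,0,0],[1,0,0,60,0,0,0],[1,0,0,80,0,0,0],[1,0,0,80,0,0,0],[1,0,0,80,0,0,0]],
  ],
)

```text
t: 21.57
eef_pos: [0.4338, 0.0889, 0.093]
tool_rot: [-0.0, 0.966, 0.258, -0.001]
contact_force: [0.6, 0.2, 0.9]
gripper_width: 1.003
grasp_force: 0.0
```

```bash
python3 - <<'E'
from h import *
rel(.4358,.0935,.025,29.9)
E
```

```text
now [0.4338 0.0889 0.093 ] psi 29.9 q7 -1.68 t 21.57
shift [ 4.1 -2.9 68. ] turn [-0.06  0.12  0.  ] dist 68.0
```

Emit:
step_arm(
  increments=[
    [[1,4,-3,30,0,0,0],[1,4,-3,55,0,0,0],[1,4,-3,67,0,0,0],[1,4,-3,67,0,0,0],[-1,4,-3,67,0,0,0],[-1,4,-3,67,0,0,0],[-1,4,-3,67,0,0,0],[-1,4,-3,67,0,0,0],[-1,4,-3,67,0,0,0],[-1,4,-3,67,0,0,0]],
  ],
)

```text
t: 22.4
eef_pos: [0.4379, 0.0937, 0.0279]
tool_rot: [0.0, 0.966, 0.258, 0.001]
contact_force: [-1.6, -0.4, 9.9]
gripper_width: 0.503
grasp_force: 50.1
```

```bash
python3 - <<'E'
from h import *
o=bot.get_obs();print(o['contact_force'],o['gripper_width'],o['grasp_force'])
rel(.4014,-.2887,.13,91.9)
from fitall import *
t=grab('top')
H=[grayness(t)];dark=((H[0][...,1]<80)&(H[0][...,2]<140)).astype(float)
for z0,P in ((.038,TANK),(.038,TANK[3:4])):
    r=fit([t],[dark if len(P)>1 else dark],P,(.6214,-.2762,1.605),z0);print('R',r[0].round(4),round(r[1],4))
E
```

```text
[-1.61363614 -0.40305971  9.91144626] 0.5028145859421265 50.128841400146484
now [0.4379 0.0937 0.0279] psi 29.84 q7 -1.81 t 22.4
shift [-221.7  313.7 -102.2] turn [  0.14  -0.08 -62.06] dist 397.0
R [ 0.6234 -0.2669  1.5272] 0.2172
R [ 0.6185 -0.2735  1.256 ] 0.3926
```

Emit:
step_arm(
  increments=[
    [[-1,0,0,-35,0,0,0],[-1,0,0,-75,0,0,0],[-1,0,0,-115,0,0,0],[-1,-10,38,-120,0,0,-7],[-1,-20,77,-120,0,0,-14],[-1,-30,115,-120,0,0,-21],[-1,-40,154,-120,0,0,-28],[-1,-70,180,-120,0,0,-35],[-1,-100,205,-120,0,0,-42],[-1,-130,230,-120,0,0,-49]],
  ],
)

```text
t: 23.28
eef_pos: [0.4455, -0.1532, 0.147]
tool_rot: [0.0, 0.798, 0.602, 0.0]
contact_force: [0.9, 0.5, -1.3]
gripper_width: 0.496
grasp_force: 52.7
```

```bash
python3 - <<'E'
from h import *
o=bot.get_obs();print(o['contact_force'],o['gripper_width'],o['grasp_force'])
rel(.4012,-.2778,.14,91.9)
E
```

```text
[ 0.8841227   0.491109   -1.34754159] 0.4963876070865278 52.72315442562103
now [ 0.4455 -0.1532  0.147 ] psi 74.1 q7 -0.32 t 23.28
shift [-132.    -8.5    7. ] turn [ 7.00e-02  1.00e-02 -1.78e+01] dist 132.0
```

Emit:
step_arm(
  increments=[
    [[-1,-35,-2,4,0,0,-6],[-1,-70,-4,7,0,0,-12],[-1,-105,-6,7,0,0,-17.8],[-1,-132,-8,7,0,0,-17.8],[-1,-132,-8,7,0,0,-17.8],[-1,-132,-8,7,0,0,-17.8],[-1,-132,-8,7,0,0,-17.8]],
  ],
)

```text
t: 23.87
eef_pos: [0.4014, -0.2754, 0.1398]
tool_rot: [0.0, 0.697, 0.717, 0.0]
contact_force: [0.1, 0.4, -0.4]
gripper_width: 0.499
grasp_force: 52.7
```

```bash
python3 - <<'E'
from h import *
o=bot.get_obs();print(o['contact_force'],o['gripper_width'],o['grasp_force'])
rel(.4012,-.2778,.0665,91.9)
E
```

```text
[ 0.0884952   0.39355114 -0.44621946] 0.49928084424492336 52.72610664367676
now [ 0.4014 -0.2754  0.1398] psi 91.6 q7 0.23 t 23.87
shift [-2.4 -0.3 73.3] turn [ 0.03  0.01 -0.3 ] dist 73.0
```

Emit:
step_arm(
  increments=[
    [[-1,-2,0,30,0,0,-0.3],[-1,-2,0,50,0,0,-0.3],[-1,-2,0,60,0,0,-0.3],[-1,-2,0,65,0,0,-0.3],[-1,-2,0,69,0,0,-0.3],[-1,-2,0,71,0,0,-0.3],[-1,-2,0,72,0,0,-0.3],[-1,-2,0,73,0,0,-0.3],[-1,-2,0,73,0,0,-0.3],[-1,-2,0,73,0,0,-0.3]],
  ],
)

```text
t: 24.7
eef_pos: [0.4015, -0.278, 0.0667]
tool_rot: [0.0, 0.695, 0.719, 0.0]
contact_force: [-0.6, -1.2, -1.6]
gripper_width: 0.499
grasp_force: 52.7
```

```bash
python3 - <<'E'
from h import *
o=bot.get_obs();print(o['contact_force'],o['torque'],o['gripper_width'],o['grasp_force'])
rel(.4012,-.2778,.0659,91.9)
E
```

```text
[-0.55891218 -1.1613001  -1.56644571] [ 0.02448866 -0.00708376 -0.00488245] 0.49888102573853105 52.699642181396484
now [ 0.4015 -0.278   0.0667] psi 91.9 q7 0.13 t 24.7
shift [ 0.2 -0.3  0.8] turn [0.03 0.03 0.  ] dist 1.0
```

Emit:
step_arm(
  increments=[
    [[-1,0,0,1,0,0,0],[-1,0,0,2,0,0,0],[-1,0,0,2,0,0,0],[-1,0,0,2,0,0,0]],
  ],
)

```text
t: 25.03
eef_pos: [0.4016, -0.2782, 0.0659]
tool_rot: [0.001, 0.695, 0.719, -0.001]
contact_force: [-5.3, 3.3, 17.3]
gripper_width: 0.495
grasp_force: 54.8
```

Emit:
step_arm(
  increments=[
    [[0.2,0,0,0,0,0,0],[0.6,0,0,0,0,0,0],[1,0,0,0,0,0,0],[1,0,0,0,0,0,0],[1,0,0,-15,0,0,0],[1,0,0,-55,0,0,0],[1,0,0,-95,0,0,0],[1,0,0,-110,0,0,0],[1,70,0,-110,0,0,0],[1,110,0,-110,0,0,0]],
  ],
)

```text
t: 25.87
eef_pos: [0.3994, -0.1956, 0.1755]
tool_rot: [0.002, 0.697, 0.717, 0.001]
contact_force: [0.3, 1.4, -0.1]
gripper_width: 1.004
grasp_force: 0.0
```

Emit:
step_arm(
  increments=[
    [[-1,40,0,0,0,0,0],[-1,80,0,0,0,0,0],[-1,120,0,0,0,0,0],[-1,160,15,0,0,0,0],[-1,200,30,0,0,0,0],[-1,240,45,0,0,0,0]],
  ],
)

```text
t: 26.37
eef_pos: [0.4345, 0.0453, 0.1745]
tool_rot: [0.001, 0.696, 0.718, -0.0]
contact_force: [0.4, -0.3, -0.2]
gripper_width: 0.144
grasp_force: 0.0
```

```bash
python3 - <<'E'
from h import *
s=grab('side');t=grab('top')
rel(.4,.2,.2,91.9)
a=ortho(t,.31,.71,-.37,-.17,.1,1.45);b=cv2.resize(s['image'][190:384,200:420,::-1],(460,406),interpolation=cv2.INTER_CUBIC)
m=np.zeros((600,800,3),np.uint8);m[:a.shape[0],:a.shape[1]]=a;m[:406,320:780]=b
cv2.imwrite('pics/fin.png',np.clip(m.astype(float)*1.3,0,255).astype(np.uint8));print(a.shape)
E
```

```text
now [0.4361 0.0517 0.1754] psi 92.54 q7 -0.45 t 26.47
shift [149.8 -29.4 -24.1] turn [ 0.2  -0.25  0.64] dist 155.0
(579, 289, 3)
```

View pics/fin.png

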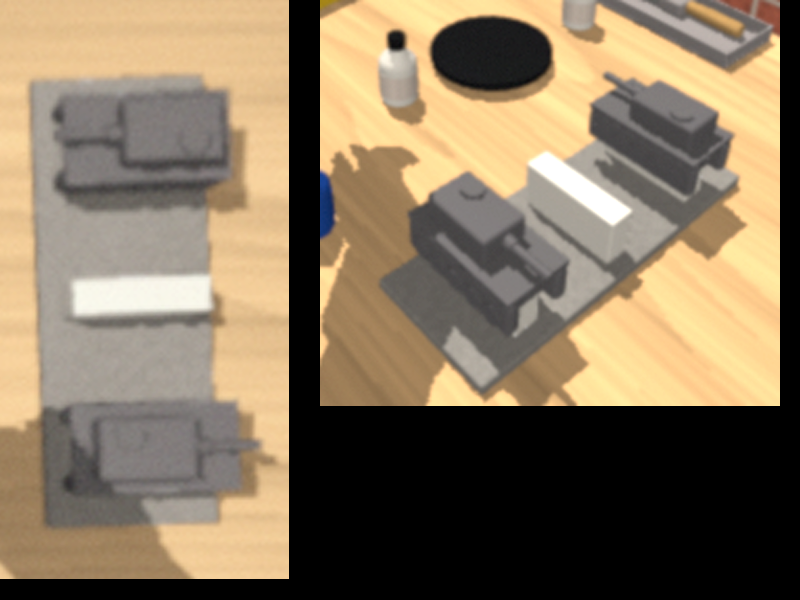

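Emit:
step_arm(
  increments=[
    [[-1,40,-3,-10,0,0,7],[-1,80,-6,-15,0,0,14],[-1,110,-9,-15,0,0,21],[-1,128,-10,-15,0,0,28],[-1,150,-20,-15,0,0,35],[-1,170,-35,-15,0,0,42],[-1,190,-50,-15,0,0,49],[-1,210,-70,-15,0,0,56],[-1,210,-70,-15,0,0,63],[-1,210,-70,-15,0,0,70]],
  ],
)

```text
t: 27.3
eef_pos: [0.3563, 0.2523, 0.1893]
tool_rot: [0.0, 0.98, 0.197, 0.0]
contact_force: [-0.3, -0.5, 0.1]
gripper_width: 0.001
grasp_force: 0.0
```

```bash
python3 - <<'E'
from h import *
rel(.3576,.2593,.12,8.4)
E
```

```text
now [0.3563 0.2523 0.1893] psi 22.78 q7 -2.1 t 27.3
shift [ 3.9 -5.9 69.3] turn [ 0.   -0.   14.38] dist 70.0
```

Emit:
step_arm(
  increments=[
    [[-1,2,-3,10,0,0,7],[-1,4,-6,20,0,0,14.4],[-1,4,-6,55,0,0,14.4],[-1,4,-6,90,0,0,14.4],[-1,4,-6,114,0,0,14.4],[-1,4,-6,114,0,0,14.4],[-1,4,-6,114,0,0,14.4]],
  ],
)

```text
t: 27.88
eef_pos: [0.358, 0.2579, 0.0748]
tool_rot: [0.001, 0.997, 0.075, -0.001]
contact_force: [0.5, -0.4, 1.8]
gripper_width: -0.0
grasp_force: 0.0
```

```bash
python3 - <<'E'
from h import *
o=bot.get_obs();print(o['contact_force'])
rel(.423,.269,.074,8.4)
a=load('side')['image'];b=grab('side')['image']
d=cv2.absdiff(a,b).max(2)
uv=w2p(load('side'),[[.4,-.28,.07],[.62,-.276,.07],[.506,-.013,.04],[.778,-.029,.04]]).astype(int)
for u,v in uv: print((u,v),(d[v-25:v+25,u-25:u+25]>40).sum())
E
```

```text
[ 0.47024545 -0.44246078  1.8487723 ]
now [0.358  0.2579 0.0748] psi 8.55 q7 -2.56 t 27.88
shift [65.9 -1.4  0.6] turn [0.05 0.17 0.15] dist 66.0
(np.int64(277), np.int64(304)) 22
(np.int64(362), np.int64(249)) 0
(np.int64(238), np.int64(222)) 0
(np.int64(324), np.int64(188)) 0
```

Tanks and bottles haven't moved; the 22 changed pixels are the robot's shadow. Next I'll push the toggle to on.

Emit:
step_arm(
  increments=[
    [[-1,15,-1,0,0,0,0],[-1,25,-1,0,0,0,0],[-1,35,-1,0,0,0,0],[-1,45,-1,0,0,0,0],[-1,52,-1,0,0,0,0],[-1,58,-1,0,0,0,0],[-1,62,-1,0,0,0,0],[-1,62,-1,0,0,0,0]],
  ],
)

```text
t: 28.6
eef_pos: [0.4178, 0.2681, 0.075]
tool_rot: [0.001, 0.997, 0.075, -0.002]
contact_force: [-8.3, -1.8, 7.0]
gripper_width: -0.001
grasp_force: 5.1
```

Emit:
step_arm(
  increments=[
    [[-1,3,0,0,0,0,0],[-1,6,0,0,0,0,0],[-1,9,0,0,0,0,0],[-1,9,0,0,0,0,0]],
  ],
)

```text
t: 28.93
eef_pos: [0.4181, 0.2681, 0.0743]
tool_rot: [0.004, 0.997, 0.077, -0.008]
contact_force: [-33.1, -6.2, 27.8]
gripper_width: -0.005
grasp_force: 21.3
```

Emit:
step_arm(
  increments=[
    [[-1,-20,0,0,0,0,0],[-1,-40,0,0,0,0,0],[-1,-50,0,-20,0,0,0],[-1,-50,0,-60,0,0,0],[-1,-50,0,-100,0,0,0],[-1,-40,-20,-120,0,0,0],[-1,-40,-20,-120,0,0,0],[-1,-40,-20,-120,0,0,0]],
  ],
)

```text
t: 29.6
eef_pos: [0.3875, 0.2851, 0.1967]
tool_rot: [-0.001, 0.997, 0.075, 0.002]
contact_force: [-0.6, -0.4, -0.2]
gripper_width: -0.001
grasp_force: 0.0
```

```bash
python3 - <<'E'
from h import *
a=load('side')['image'];s=grab('side');b=s['image'];t=grab('top')
d=cv2.absdiff(a,b).max(2)
uv=w2p(s,[[.4,-.28,.07],[.62,-.276,.07],[.506,-.013,.04],[.778,-.029,.04]]).astype(int)
for u,v in uv: print((u,v),(d[v-25:v+25,u-25:u+25]>40).sum())
u,v=w2p(s,[[.44,.27,.1]])[0].astype(int)
new=cv2.resize(b[v-50:v+50,u-50:u+50,::-1],(400,400),interpolation=cv2.INTER_CUBIC)
old=cv2.imread('pics/tog.png')[:,:400]
e=cv2.absdiff(new,old).max(2);print('tip area diff vs on-state',(e[140:300,100:260]>50).mean())
bad=cv2.imread('pics/tog3.png');print(bot.get_obs()['t'],bot.get_obs()['eef_pos'],bot.get_obs()['contact_force'])
from clip import *
for n,ax,k in(('a',(.5168,.282),32),('b',(.6304,.2978),-43)):
    th,v=clip(t,ax,.0805,.006,.024);m=v.mean(1);q=abs(th-k)<25;w=np.clip(m-m[q].min()-20,0,None);print(n,(w[q]*th[q]).sum()/w[q].sum())
E
```

```text
(np.int64(277), np.int64(304)) 0
(np.int64(362), np.int64(249)) 0
(np.int64(238), np.int64(222)) 0
(np.int64(324), np.int64(188)) 0
tip area diff vs on-state 0.0
29.7 [0.38593105 0.28283156 0.1942814 ] [-0.23535924 -0.20284798 -0.52171679]
a 34.23058225197262
b -43.60404127257094
```

The toggle matches its starting on state, the tanks and bottles haven't moved, and the dials are still at their clips. I'm handing in.

```bash
python3 -c "
from station import bot
print(bot.hand_in())"
```

```text
the job is handed in; nothing more can be done
None
```

The job is handed in: the fan was switched off first, both tanks sit astride beams 1 and 3, both dials are within about 1° of their clips, and the toggle was pushed on last with both primer bottles still standing; no score came back.

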